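Unlock and unload the bonding press

ROBOT

A 7-joint arm with a two-finger parallel gripper is mounted at the origin on a cart in front of the work surface, level with it; the furniture and walls round the work are solid. World frame = base frame: x ahead of the robot, y to its left, z up, the work surface at z = 0. Lengths are in m, angles in rad, forces in N, time in s.
With the tool pointing down it reaches from about 0.425 to 0.95 m from the base axis. Payload 4.7 kg.
Tool frame: the origin (TCP) lies on the centre line of the jaws, within the pads' length; the fingertips stand 22 mm ahead of it and the grasp point (between the pads) lies 3 mm ahead of it (robot.tip_extent is the distance from the TCP to the fingertips, in m); y points along the fingers, x is the direction in which the jaws open and shut, and the axes are right-handed (so a half turn about y gives the same grasp; the last joint's range is limited). The gripper opens to 87 mm and grips with 3 to 60 N. Pads are 19 mm wide; open, the fingers measure 117 mm over their backs; the gripper's body (75 mm by 190 mm) begins 51 mm behind the grasp point.
Start: joints at [1.18, 0.469, -0.049, 1.532, 0.024, 1.141, -0.082], TCP at [0.239, -0.631, 0.245] pointing down, gripper open.
Joint ranges: [-2.59, 2.59], [-0.33, 1.99], [-1.39, 1.29], [0.1, 2.45], [-1.04, 4.18], [0.21, 1.99], [-2.66, 2.66]. Speed limits (rad/s): [2.57, 2.57, 3.14, 3.14, 3.14, 3.14, 3.14].

INTERFACE

Orientations are given as a rotation vector (axis times angle).
In Python, from workcell import robot gives the robot as it stands. The module is installed in compiled form; this text tells all that it offers.
- The arm moves only by the tool apply_moves, never from a script. Its argument "targets" is a list of rows, each an object with "dp": the shift along the tool's x, y, z in mm, a list of three; "twist": the turn about the tool's y in degrees; "hand": the finger opening in mm, from 0 to 87. In form: [{"dp": [x, y, z], "twist": twist, "hand": hand}, ...]. A call has 1 to 20 rows; each row shifts and turns the commanded pose from where the row before left it, along the tool's axes as they then stand; what a row does not reach is not made up. A row lasts 1/10 s, in which the tool goes at most 50 mm and 8.59 degrees, less where a joint would pass 70% of its speed; a pose out of reach is approached as far as the arm can. A call is refused whole if a number of a shift passes 50 or a number of a turn 8.59, either way. A call with a gripper value outside its range is refused whole. The fingers move at their own pace and stop on an object; "grip_force" is the grip in N (left out, the last holds). Time passes only in rows, so rows that do not move let the fingers close. It gives the time, the measured TCP pose, the force and the opening at its end, in the units of the state.
- robot.read_state(): the state, without advancing time (a new reading comes with each control period).
- robot.get_image(name): name is "scene" or "top" or "wrist"; returns a dict with "pixels" (420x560x3 uint8, blue, green, red), "fx", "fy", "cx", "cy" (pixels), "R" (3x3) and "t" (3): a world point X has camera coordinates R X + t; the wrist camera has in their place "T_tool_cam" (4x4, takes a point from camera to tool coordinates, whose origin is the TCP and whose axes are the tool frame's). Camera axes: x right, y down, z forward; pixel columns grow to the right and rows downward; lengths in m; the calibration is good to about 2 mm. A picture is of the moment at which its call begins: read the wrist's pose just before it. There is no depth.
- robot.finish_job(): hands the job in, once; it reports no verdict.
The state is a dict: "clock": time; "joints": joint angles; "qd": joint speeds; "tau": joint torques, N m; "tcp_pos": TCP position; "eef_rot": TCP orientation; "contact_force": force on the tool from outside, world axes, zero at the start; "moment": the same for the moment, N m; "gripper_width": opening from 0.0 (shut) to 1.0 (fully open).
Only numpy, scipy, OpenCV 4.12 (cv2) and the standard library are available. Lean on these libraries where they do the work, as an engineer would, in place of code of your own. Each camera call takes 0.05 s, during which the arm holds its last target.

TASK

Unload the small bonding press: pull its sprung black catch knob straight out to its stop so that the lever pops up, let go of the knob, then swing the red-gripped lever up and right over until it stands open by itself. Then take the bundle of temple shells out of the press and set it down flat, without dropping it, in the tray compartment that has the green mat. Do not shift the bundle already stored in the tray, the black tape roll or the brown tape roll, and do not bump the glue bottle.

Things in the scene. Friction and masses are not known exactly. Their poses are not given: they have to be found in the camera images.
- press: bonding press fixed to the table: grey base plate 176 (x) x 120 (y) x 16 mm high. Origin: centre of the underside, on the table. Its -x side is the front (catch knob, red grip); the lever's hinge is at the back (+x). Tallest fixed parts: two hinge cheeks at x = 53 to 87, y = +-41 to +-51 mm, 67 mm high; catch housing at x = -88 to -70, y = -58 to -36 mm, 72 mm high
- catch_knob (a point): centre of the black catch knob: cylinder 24 mm across, 24 mm long, axis level along the press's x, 58 mm above the table; at home its centre is at x = -122, y = -47 mm in the press frame, axes as the press's. A stem leads from it through the housing to a yellow tongue that lies over a lug on the lever's right arm and locks the lever
- catch (a joint): how far the knob is pulled out, in m: 0 home, 0.020 at its stop; it moves straight out along the press's -x. A spring pulls it home: 5 N at home, 10 N at the stop. The tongue frees the lever at about 0.015; a sprung lifter pin then pushes the lever up to about 0.2 rad by itself, where it stays when the knob goes home again
- lever (a joint): lever angle in rad: 0 shut (level), about 0.2 popped up, 1.57 upright, 1.7 open stop. Swings up and back about the axis along the press's y through lever_hinge. Locked until the catch is pulled. Light: about 2 N at the grip; friction and its weight keep it open beyond about 1.4 rad
- lever_grip (a point): centre of the lever's red grip: round bar 18 mm across, 54 mm long along the press's y, between two flat arms that run back to the hinge, 145 mm away. Shut, it is at x = -75, y = 0 mm in the press frame, 50 mm above the table, with 25 mm free below it and 55 mm behind it before the pressing pad. Its axes turn with the lever
- lever_hinge (a point): point on the lever's hinge axis midway between the arms: x = +70, y = 0 mm in the press frame, 50 mm above the table. Axes as the press's
- bundle_center (a point): centre (half-way up) of the bundle of black and yellow curved temple shells that lies in the press: 52 (its x) x 29 (its y) x 16 mm (z), 30 g; grip it across its y width. Covered by the lever's pressing pad until the lever is open
- tray: pink tray fixed to the table, 184 (x) x 96 (y) x 24 mm high, walls and divider 5 mm, floor 5 mm thick; origin: centre of the underside. A divider across the middle makes two compartments, each about 84 (x) x 86 mm (y) inside, centred at x = +45 and -45 mm in the tray frame. One holds the green mat, the other the stored bundle; which is which varies
- mat_center (a point): centre of the top face of the green mat, 70 x 70 x 1.6 mm, fixed to the floor of the compartment where the bundle must go; its top is 6.6 mm above the table. Its axes are parallel to the tray's
- stored_center (a point): centre of another such bundle, 49 (x) x 29 (y) x 17 mm, already stored in the other compartment; leave alone
- black_tape_center (a point): centre of the small roll of black tape lying flat, 56 mm across, 19 mm high, in front of the tray; leave alone
- tape_center (a point): centre of the roll of brown tape lying flat, 92 mm across, 48 mm high; leave alone
- nest (a point): middle of the top of the press's nest pad, 20 mm above the table, at x = +5, y = 0 mm in the press frame, axes as the press's. The bundle lies on it, long side along x, between two end stops 61 mm apart (4 mm thick, 28 mm above the table). Its y sides are open to the fingers down to the base plate, 16 mm above the table; with the lever open nothing stands over it
- glue_bottle: glue bottle standing upright on the table just behind the press, 35 mm across, 98 mm high, origin at the centre of its underside; do not touch it

How it is judged:
By the outcome, as a careful person would: the job done as asked, in the order asked, and still so for the second after the job is handed in, with the robot touching nothing.
It also fails if it takes over 72 s, if anything falls off the work surface, if the arm or the gripper's body presses on something with over 40 N, if the wrist force passes 120 N, or if a joint passes its speed limit or range.

## Working session

There is one attempt and no reset: what is moved stays moved. The work goes in short steps, Python scripts to look and compute and a tool call to move; the robot and the scene stay as the last step left them, time stands still between calls to the robot, and variables do not carry over. Pictures are saved under pics/ and viewed, and the job is handed in when it is done.

Besides the shell and the picture viewer there is one more tool, called in YAML: its name, and indented under it one key for each argument. apply_moves: Moves the arm, as the interface text tells. Its arguments: {"type":"object","properties":{"targets":{"type":"array","items":{"type":"object","properties":{"dp":{"type":"array","items":{"type":"number"}},"twist":{"type":"number"},"hand":{"type":"number"}}}},"grip_force":{"type":"number"}},"required":["targets"]}

```bash
mkdir -p pics
cat > h.py <<'E'
import numpy as np,cv2
from scipy.spatial.transform import Rotation as Ro
from workcell import robot
def cam(n):
    s=robot.read_state(); d=robot.get_image(n); 
    if 'T_tool_cam' in d:
        T=np.eye(4);T[:3,:3]=Ro.from_rotvec(s['eef_rot']).as_matrix();T[:3,3]=s['tcp_pos']
        W=np.linalg.inv(T@np.array(d['T_tool_cam'])); d['R']=W[:3,:3];d['t']=W[:3,3]
    d['R']=np.array(d['R']);d['t']=np.array(d['t'])
    return d
def ray(d,u,v):
    c=-d['R'].T@d['t']; r=d['R'].T@np.array([(u-d['cx'])/d['fx'],(v-d['cy'])/d['fy'],1]); return c,r/np.linalg.norm(r)
def onz(d,u,v,z):
    c,r=ray(d,u,v); return c+r*(z-c[2])/r[2]
def proj(d,X):
    p=d['R']@np.array(X)+d['t']; return np.array([d['fx']*p[0]/p[2]+d['cx'],d['fy']*p[1]/p[2]+d['cy']])
def tri(*rs):
    A=0;b=0
    for c,r in rs:
        P=np.eye(3)-np.outer(r,r);A=A+P;b=b+P@c
    return np.linalg.solve(A,b)
E
python3 - <<'E'
from h import *
import pickle
print(robot.read_state()); print(robot.tip_extent)
for n in ['scene','top','wrist']:
    d=cam(n); cv2.imwrite(f'pics/{n}0.png',d['pixels']); pickle.dump(d,open(f'{n}0.pkl','wb')); print(n,d['fx'],d['cx'],d['cy'],-d['R'].T@d['t'],d['R'].round(2).tolist())
print(Ro.from_rotvec(robot.read_state()['eef_rot']).as_matrix().round(3))
E
```

```text
{'clock': 0.0, 'joints': array([ 1.18010406,  0.46942387, -0.04857777,  1.53369812,  0.02410457,
        1.14100209, -0.08234108]), 'qd': array([-6.72704585e-04, -1.61631825e-03,  2.99880807e-04,  5.20752013e-04,
        2.80702468e-04, -5.64709146e-05, -1.17767062e-03]), 'tau': array([-3.67380344e-04, -5.07973015e+01, -7.98640447e-02, -2.36151767e+01,
       -6.11695717e-02,  3.80020612e-02,  1.78577948e-04]), 'tcp_pos': array([ 0.23871793, -0.63077764,  0.24350942]), 'eef_rot': array([-1.35784438,  0.93992687, -0.93720679]), 'contact_force': array([5.29189157e-01, 6.83431384e-01, 3.53543211e-04]), 'moment': array([ 0.02106692, -0.07475547, -0.02446699]), 'gripper_width': 0.9999260046260557}
0.022
scene 390.2015777733629 280.8079479369501 209.48226978035885 [-0.07971926 -0.58715699  0.4800542 ] [[0.57, -0.82, 0.0], [-0.39, -0.27, -0.88], [0.73, 0.5, -0.47]]
top 497.933599685773 277.18774832528953 210.9121895839469 [ 0.47152105 -0.1470779   1.06924745] [[0.01, -1.0, 0.02], [-1.0, -0.01, -0.05], [0.05, -0.02, -1.0]]
wrist 373.0814268327908 279.11362750814 206.3855468382337 [ 0.30970959 -0.60359715  0.38401874] [[0.36, -0.93, -0.0], [-0.9, -0.34, 0.28], [-0.26, -0.09, -0.96]]
[[ 0.354 -0.001  0.935]
 [-0.935  0.001  0.354]
 [-0.002 -1.    -0.   ]]
```

View pics/scene0.png

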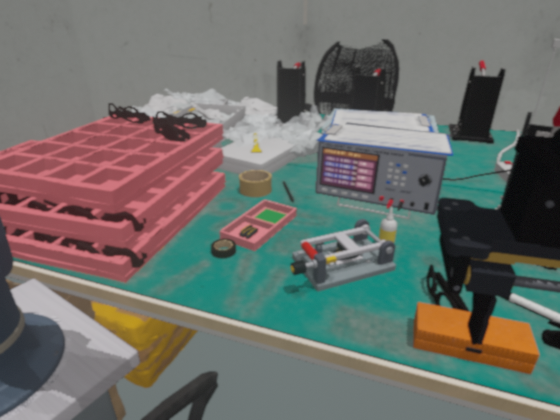

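View pics/top0.png

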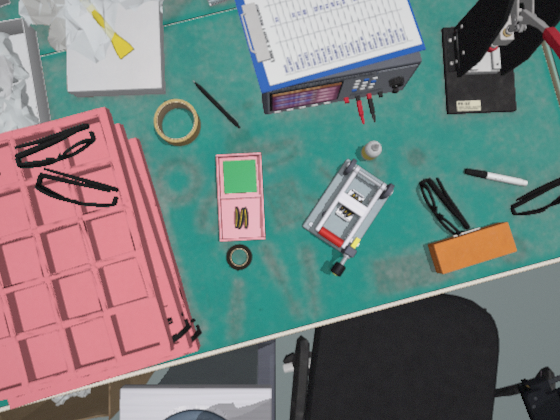

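View pics/wrist0.png

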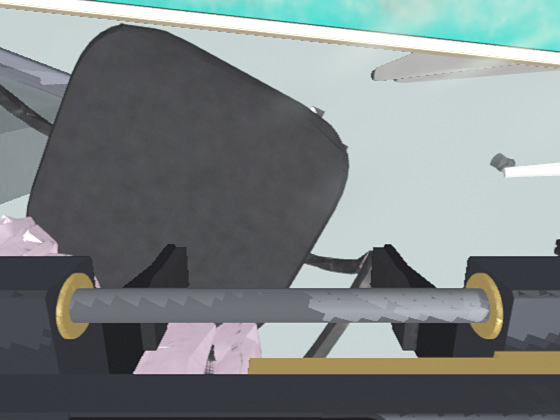

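Run:
```python
import pickle,cv2,numpy as np
t=pickle.load(open('top0.pkl','rb'))['pixels'];s=pickle.load(open('scene0.pkl','rb'))['pixels']
cv2.imwrite('pics/t1.png',cv2.resize(t[140:290,200:400],None,fx=4,fy=4,interpolation=cv2.INTER_CUBIC))
cv2.imwrite('pics/s1.png',cv2.resize(s[160:300,200:410],None,fx=3.8,fy=3.8,interpolation=cv2.INTER_CUBIC))
```

```text
(no output)
```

View pics/t1.png

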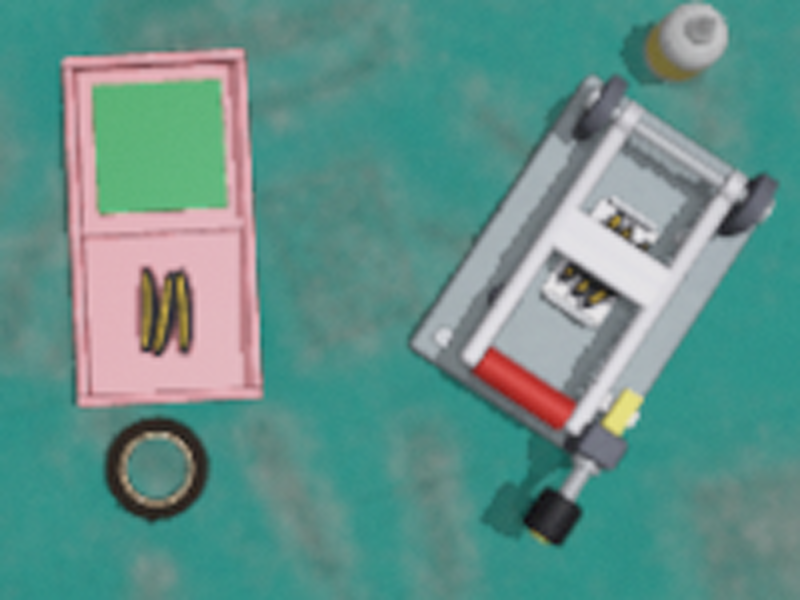

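View pics/s1.png

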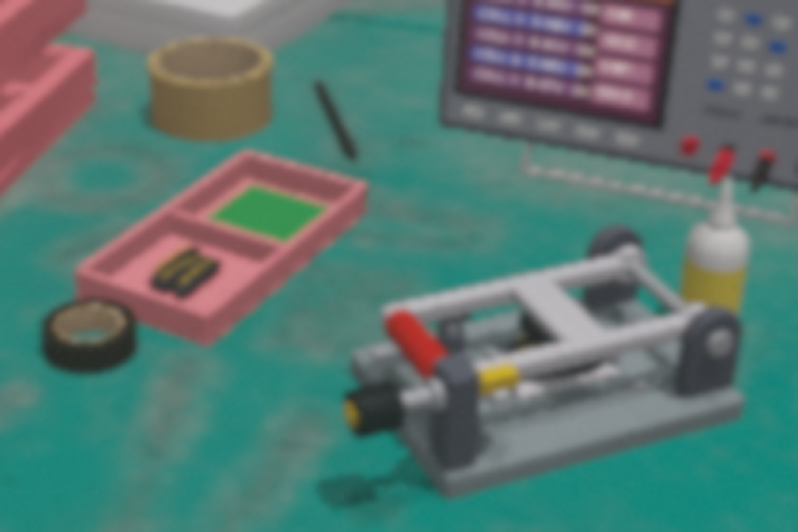

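```bash
cat > m.py <<'E'
from h import *
import pickle
t=pickle.load(open('top0.pkl','rb'));s=pickle.load(open('scene0.pkl','rb'))
def cent(d,f,box):
    x0,y0,x1,y1=box; p=d['pixels'].astype(int)[y0:y1,x0:x1]; m=f(p[...,0],p[...,1],p[...,2])
    m=m.astype(np.uint8); n,l,st,c=cv2.connectedComponentsWithStats(m); i=1+np.argmax(st[1:,4]); return c[i]+[x0,y0],st[i,4],(l==i)
red=lambda b,g,r:(r>120)&(g<70)&(b<80)
gt,a,_=cent(t,red,(300,215,360,260)); gs,a2,_=cent(s,red,(290,230,330,265))
print('grip',gt,a,gs,a2,tri(ray(t,*gt),ray(s,*gs)),onz(t,*gt,.055))
bl=lambda b,g,r:(r<60)&(g<60)&(b<60)
kt,a,_=cent(t,bl,(325,255,350,280)); ks,a2,_=cent(s,bl,(290,255,306,280))
print('knob',kt,a,ks,a2,tri(ray(t,*kt),ray(s,*ks)),onz(t,*kt,.063))
C=lambda u,v:(200+u/4,140+v/4)
src=[];dst=[]
for (u,v),z,m in [((415,348),.016,(-88,60)),((588,78),.016,(88,60)),((605,108),.062,(70,46)),((755,203),.062,(70,-46))]:
    src.append(m);dst.append(onz(t,*C(u,v),z)[:2])
src.append((-75,0));dst.append(onz(t,*gt,.054)[:2])
src.append((-122,-47));dst.append(onz(t,*kt,.062)[:2])
def fit(src,dst):
    src=np.array(src)/1000.;dst=np.array(dst);a=src-src.mean(0);b=dst-dst.mean(0)
    th=np.arctan2((a[:,0]*b[:,1]-a[:,1]*b[:,0]).sum(),(a*b).sum());R=np.array([[np.cos(th),-np.sin(th)],[np.sin(th),np.cos(th)]])
    T=dst.mean(0)-R@src.mean(0); print('th',th,np.degrees(th),'T',T,'res mm',((src@R.T+T-dst)*1000).round(1).tolist()); return th,R,T
th,R,T=fit(src,dst)
pw=lambda x,y:R@np.array([x,y])/1000+T
for n,p in dict(grip=(-75,0),knob=(-122,-47),hinge=(70,0),nest=(5,0)).items(): print(n,pw(*p))
gr=lambda b,g,r:(g>140)&(r<110)&(b<140)&(g-b>45)
mt,a,mm=cent(t,gr,(215,155,265,200)); print('mat',mt,a,onz(t,*mt,.0066))
c=max(cv2.findContours(mm.astype(np.uint8),0,2)[0],key=cv2.contourArea); print(cv2.minAreaRect(c))
ms,a,_=cent(s,gr,(240,195,300,235)); print(ms,a,tri(ray(t,*mt),ray(s,*ms)))
for nm,(u,v) in dict(tl=(65,60),tr=(243,52),br=(260,398),bl=(80,404)).items(): print(nm,onz(t,*C(u,v),.024))
for nm,(u,v),z in [('stored',(165,312),.018),('btape',(157,468),.019),('glue',(700,25),.09)]: print(nm,onz(t,*C(u,v),z))
print('glue scene base',onz(s,200+713/3.8,160+305/3.8,0), 'brown',onz(t,177,121,.048))
E
python3 m.py
```

```text
grip [330.46575342 236.99315068] 146 [309.03389831 249.74576271] 118 [ 0.46884406 -0.27735654  0.05433375] [ 0.4696564  -0.27850582  0.055     ]
knob [337.18811881 268.5049505 ] 101 [299.11111111 267.05555556] 126 [ 0.406066   -0.29211918  0.05759154] [ 0.40625582 -0.29110698  0.063     ]
th -0.5833019123202313 -33.42073775785925 T [ 0.53098569 -0.32078899] res mm [[0.2, 4.6], [2.4, -0.3], [2.1, -0.9], [-0.5, -1.0], [-1.3, -0.8], [-2.9, -1.6]]
grip [ 0.46838705 -0.27948028]
knob [ 0.40327177 -0.29282197]
hinge [ 0.58941109 -0.3593438 ]
nest [ 0.53515894 -0.32354291]
mat [239.28820513 176.28923077] 975 [ 0.59821086 -0.0889695   0.0066    ]
((24.196130752563477, 21.226520538330078), (31.167388916015625, 31.272506713867188), 86.98721313476562)
[270.16190476 215.75238095] 210 [ 0.59759234 -0.08896123  0.01039867]
tl [ 0.64081162 -0.04098417  0.024     ]
tr [ 0.64596551 -0.13472088  0.024     ]
br [ 0.46354572 -0.14500357  0.024     ]
bl [ 0.45987256 -0.05097741  0.024     ]
stored [ 0.50849001 -0.09458388  0.018     ]
btape [ 0.42652202 -0.09122124  0.019     ]
glue [ 0.65068658 -0.36277133  0.09      ]
glue scene base [ 0.67177227 -0.36343893  0.        ] brown [0.70677688 0.03820465 0.048     ]
```

apply_moves:
  targets:
    - {"dp": [-18,3,19],"twist": 0,"hand": 60}
    - {"dp": [-24,3,25],"twist": 0,"hand": 60}
    - {"dp": [-24,3,25],"twist": 0,"hand": 60}
    - {"dp": [-24,3,25],"twist": 0,"hand": 60}
    - {"dp": [-24,3,25],"twist": 0,"hand": 60}
    - {"dp": [-24,3,25],"twist": 0,"hand": 60}
    - {"dp": [-24,3,25],"twist": 0,"hand": 60}
    - {"dp": [-24,3,25],"twist": 0,"hand": 60}
    - {"dp": [-24,3,25],"twist": 0,"hand": 60}
    - {"dp": [-24,3,27],"twist": 0,"hand": 60}
    - {"dp": [-24,3,27],"twist": 0,"hand": 60}
  grip_force: 30

```text
clock: 1.25
tcp_pos: [0.4032, -0.292, 0.2114]
eef_rot: [-1.359, 0.939, -0.939]
contact_force: [0.3, -0.4, -0.0]
gripper_width: 0.688
```

apply_moves:
  targets:
    - {"dp": [0,0,0],"twist": -8.4,"hand": 60}
    - {"dp": [0,0,0],"twist": -8.4,"hand": 60}
    - {"dp": [0,0,0],"twist": -8.4,"hand": 60}
    - {"dp": [0,0,0],"twist": -8.4,"hand": 60}
    - {"dp": [0,0,0],"twist": -8.4,"hand": 60}
    - {"dp": [0,0,0],"twist": -8.4,"hand": 60}
    - {"dp": [0,0,0],"twist": -8.4,"hand": 60}
    - {"dp": [0,0,0],"twist": -8.4,"hand": 60}
    - {"dp": [0,0,0],"twist": -8.4,"hand": 60}
    - {"dp": [0,0,0],"twist": -8.4,"hand": 60}
    - {"dp": [0,0,0],"twist": -8.4,"hand": 60}
    - {"dp": [0,0,0],"twist": -8.4,"hand": 60}
    - {"dp": [0,0,0],"twist": -8.4,"hand": 60}
    - {"dp": [0,0,0],"twist": -8.4,"hand": 60}
    - {"dp": [0,0,0],"twist": -8.4,"hand": 60}
    - {"dp": [0,0,0],"twist": 0,"hand": 60}
    - {"dp": [0,0,0],"twist": 0,"hand": 60}

```text
clock: 2.95
tcp_pos: [0.4028, -0.2934, 0.2114]
eef_rot: [-1.43, -0.769, 0.769]
contact_force: [-0.4, -0.1, -1.2]
gripper_width: 0.689
```

```bash
cat >> h.py <<'E'
def st():
    s=robot.read_state();M=Ro.from_rotvec(s['eef_rot']).as_matrix();a=np.degrees(np.arctan2(M[1,0],M[0,0]))
    print('t %.2f'%s['clock'],'tcp',s['tcp_pos'].round(4),'ang %.2f'%a,'tilt',M[:,1].round(3),'F',s['contact_force'].round(1),'w %.1f'%(s['gripper_width']*87),'j',s['joints'].round(2)); return s['tcp_pos'],M
def to(p,ang=None):
    c,M=st(); d=M.T@(np.array(p)-c)*1000; print('dp mm',d.round(1)); 
    if ang is not None:
        a=np.degrees(np.arctan2(M[1,0],M[0,0])); print('twist', -((ang-a+180)%360-180))
E
python3 - <<'E'
from h import *
import pickle
to((.403,-.293,.061),56.6)
for n in ['wrist','top']:
    d=cam(n);cv2.imwrite(f'pics/{n}2.png',d['pixels']);pickle.dump(d,open(f'{n}2.pkl','wb'))
E
```

```text
t 2.95 tcp [ 0.4028 -0.2934  0.2114] ang 56.54 tilt [-0.  0. -1.] F [-0.4 -0.1 -1.2] w 60.0 j [ 1.03  0.27 -0.57  1.96  0.17  0.96  1.36]
dp mm [  0.5 150.4   0. ]
twist -0.05954644291611544
```

View pics/wrist2.png

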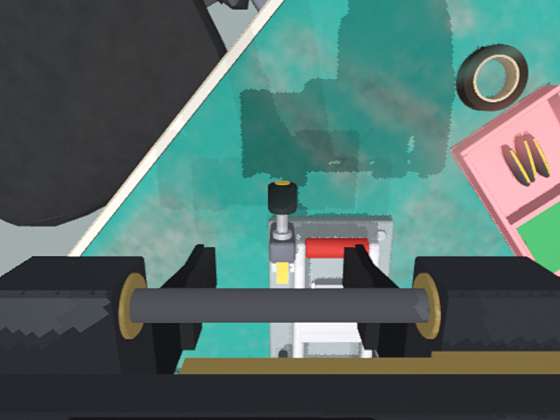

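View pics/top2.png

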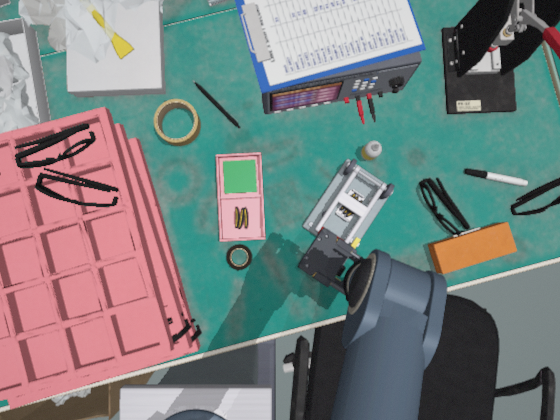

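```bash
cat > m2.py <<'E'
import sys;sys.argv=['']
from m import *
d=pickle.load(open('wrist2.pkl','rb'))
print('----')
k,a,km=cent(d,bl,(262,170,305,216)); ys,xs=np.where(km); print('knob',k,a,xs.min()+262,xs.max()+262,ys.min()+170,ys.max()+170)
g,a,gm=cent(d,lambda b,g,r:(r>120)&(g<70)&(b<80),(300,230,375,265)); print(g,a, cv2.minAreaRect(np.argwhere(gm)[:,::-1].astype(np.float32)))
print('knob',onz(d,*k,.062),tri(ray(d,*k),ray(t,*kt),),'grip',onz(d,*g,.055))
p=d['pixels'];cv2.imwrite('pics/w2.png',cv2.resize(p[160:370,180:400],None,fx=2.8,fy=2.8,interpolation=cv2.INTER_CUBIC))
for x in [k]: pass
for n,P in dict(knob=(-122,-47,58),grip=(-75,0,50),fl=(-88,60,16),fr=(-88,-60,16),hs=(-79,-47,72)).items():
    w=pw(*P[:2]); print(n,proj(d,[*w,P[2]/1000]).round(1))
E
python3 m2.py | sed -n '/----/,$p'
```

```text
----
knob [281.95490716 197.4602122 ] 754 268 296 182 213
[334.69444444 243.99019608] 612 ((36.0, 17.5), (19.0, 62.0), 90.0)
knob [ 0.40391757 -0.29025484  0.062     ] [ 0.4056778  -0.29183462  0.05422871] grip [ 0.46448515 -0.27613989  0.055     ]
knob [278.8 197.3]
grip [332.9 247.3]
fl [391.7 220.9]
fr [265.1 220.9]
hs [278.8 253.1]
```

View pics/w2.png

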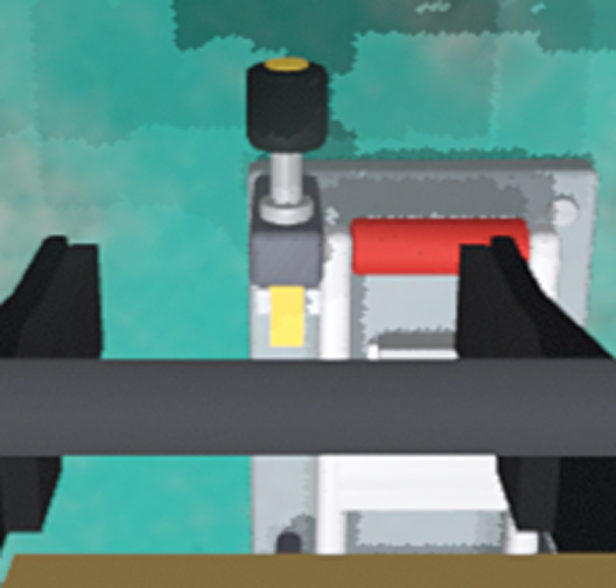

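apply_moves:
  targets:
    - {"dp": [1.5,20,0],"hand": 60}
    - {"dp": [1,30,0],"hand": 60}
    - {"dp": [0,30,0],"hand": 60}
    - {"dp": [0,30,0],"hand": 50}
    - {"dp": [0,25,0],"hand": 46}
    - {"dp": [0,15,0],"hand": 46}
    - {"dp": [0,0,0],"hand": 46}

```text
$.targets[0]: bad value
```

Run:
```python
from h import *
st()
d=cam('wrist');cv2.imwrite('pics/w3.png',d['pixels'])
```

```text
t 3.05 tcp [ 0.4029 -0.2934  0.2115] ang 56.61 tilt [-0. -0. -1.] F [-0.4  0.   0.2] w 59.9 j [ 1.02  0.27 -0.57  1.96  0.17  0.96  1.36]
```

View pics/w3.png

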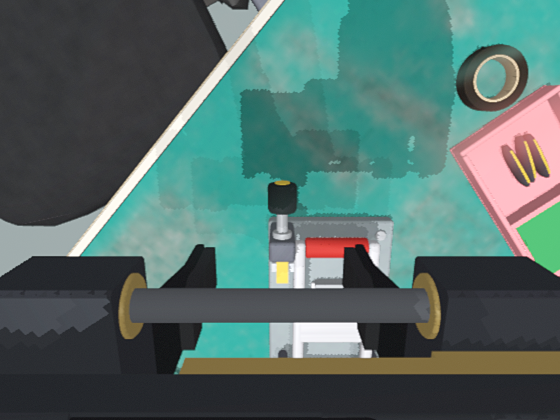

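Twist is required in each row; the call was refused, nothing moved.

apply_moves:
  targets:
    - {"dp": [1.5,20,0],"twist": 0,"hand": 60}
    - {"dp": [1,30,0],"twist": 0,"hand": 60}
    - {"dp": [0,30,0],"twist": 0,"hand": 60}
    - {"dp": [0,30,0],"twist": 0,"hand": 50}
    - {"dp": [0,25,0],"twist": 0,"hand": 46}
    - {"dp": [0,15,0],"twist": 0,"hand": 46}
    - {"dp": [0,0,0],"twist": 0,"hand": 46}

```text
clock: 3.8
tcp_pos: [0.4031, -0.2904, 0.0597]
eef_rot: [-1.426, -0.769, 0.772]
contact_force: [0.3, 0.6, 0.4]
gripper_width: 0.537
```

Run:
```python
from h import *
st()
d=cam('wrist');cv2.imwrite('pics/w4.png',d['pixels'])
```

```text
t 3.80 tcp [ 0.4031 -0.2904  0.0597] ang 56.70 tilt [-0.004  0.003 -1.   ] F [0.3 0.6 0.4] w 46.7 j [ 0.92  0.48 -0.47  2.09  0.36  0.65  1.19]
```

View pics/w4.png

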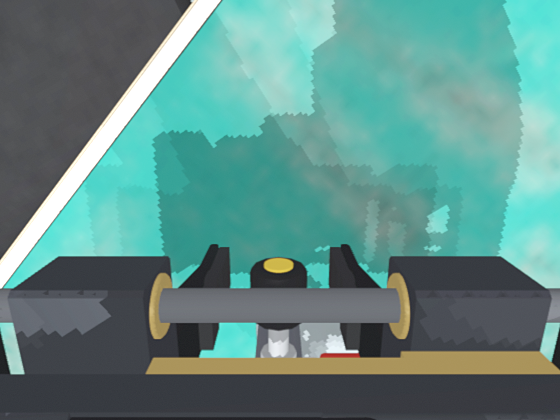

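apply_moves:
  targets:
    - {"dp": [0,0,0],"twist": 0,"hand": 20}
    - {"dp": [0,0,0],"twist": 0,"hand": 10}
    - {"dp": [0,0,0],"twist": 0,"hand": 10}
    - {"dp": [0,0,0],"twist": 0,"hand": 10}
    - {"dp": [0,0,0],"twist": 0,"hand": 10}
    - {"dp": [0,0,0],"twist": 0,"hand": 10}
  grip_force: 40

```text
clock: 4.45
tcp_pos: [0.4046, -0.2918, 0.0621]
eef_rot: [-1.431, -0.772, 0.772]
contact_force: [-1.6, -0.6, 6.1]
gripper_width: 0.265
```

apply_moves:
  targets:
    - {"dp": [0,0,3],"twist": 0,"hand": 10}
    - {"dp": [0,0,4],"twist": 0,"hand": 10}
    - {"dp": [0,0,4],"twist": 0,"hand": 10}
    - {"dp": [0,0,4],"twist": 0,"hand": 10}
    - {"dp": [0,0,3],"twist": 0,"hand": 10}
    - {"dp": [0,0,1],"twist": 0,"hand": 10}
    - {"dp": [0,0,1],"twist": 0,"hand": 10}
    - {"dp": [0,0,0],"twist": 0,"hand": 10}
    - {"dp": [0,0,0],"twist": 0,"hand": 10}

```text
clock: 5.35
tcp_pos: [0.3912, -0.283, 0.0624]
eef_rot: [-1.438, -0.777, 0.768]
contact_force: [6.4, -6.4, -3.3]
gripper_width: 0.266
```

Run:
```python
from h import *
p,M=st(); print((M.T@(p-np.array([.4031,-.2904,.0597]))*1000).round(1), M.T@robot.read_state()['contact_force'])
for n in ['wrist','scene']:
    d=cam(n);cv2.imwrite(f'pics/{n}5.png',d['pixels'] if n=='wrist' else cv2.resize(d['pixels'][160:320,200:440],None,fx=3.3,fy=3.3))
```

```text
t 5.35 tcp [ 0.3912 -0.283   0.0624] ang 56.71 tilt [ 0.009 -0.004 -1.   ] F [ 6.4 -6.4 -3.3] w 23.1 j [ 0.93  0.46 -0.48  2.13  0.36  0.62  1.19]
[-0.3 -2.8 14. ] [-1.89864727  3.41966733 -8.83226793]
```

View pics/wrist5.png

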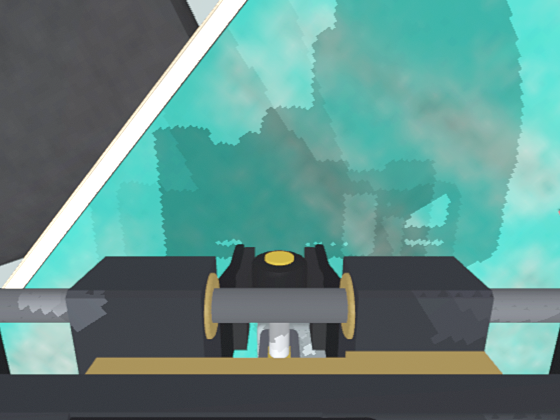

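View pics/scene5.png

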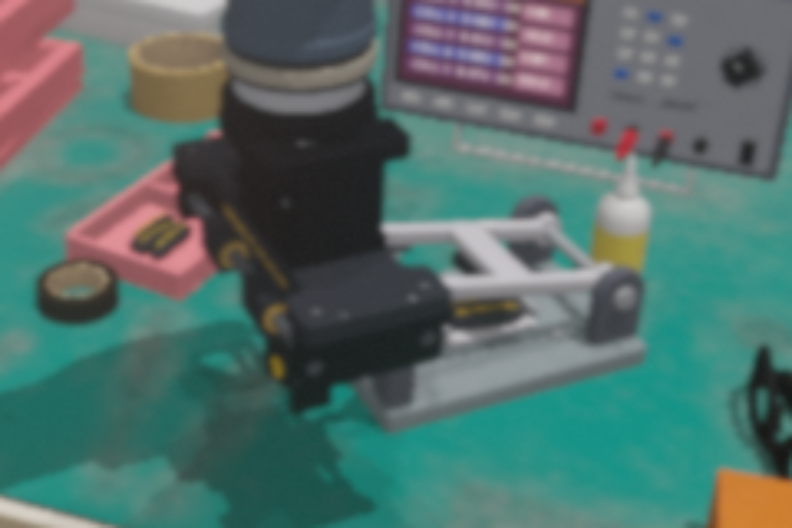

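apply_moves:
  targets:
    - {"dp": [0,0,2],"twist": 0,"hand": 10}
    - {"dp": [0,0,2],"twist": 0,"hand": 10}
    - {"dp": [0,0,2],"twist": 0,"hand": 10}
    - {"dp": [0,0,2],"twist": 0,"hand": 10}
    - {"dp": [0,0,0],"twist": 0,"hand": 10}
    - {"dp": [0,0,0],"twist": 0,"hand": 10}

```text
clock: 6.05
tcp_pos: [0.3877, -0.2806, 0.0627]
eef_rot: [-1.444, -0.782, 0.764]
contact_force: [12.9, -11.1, -14.0]
gripper_width: 0.267
```

Run:
```python
from h import *
p,M=st(); print((M.T@(p-np.array([.4046,-.2918,.0621]))*1000).round(1), M.T@robot.read_state()['contact_force'])
```

```text
t 6.05 tcp [ 0.3877 -0.2806  0.0627] ang 56.71 tilt [ 0.016 -0.007 -1.   ] F [ 12.9 -11.1 -14. ] w 23.3 j [ 0.93  0.45 -0.48  2.14  0.36  0.61  1.19]
[ 0.1 -0.9 20.3] [ -2.24740318  14.32770863 -16.61819294]
```

apply_moves:
  targets:
    - {"dp": [0,0,-8],"twist": 0,"hand": 10}
    - {"dp": [0,0,-7],"twist": 0,"hand": 10}
    - {"dp": [0,0,-7],"twist": 0,"hand": 10}
    - {"dp": [0,0,-4],"twist": 0,"hand": 10}
    - {"dp": [0,0,0],"twist": 0,"hand": 10}
    - {"dp": [0,0,0],"twist": 0,"hand": 50}
    - {"dp": [0,0,0],"twist": 0,"hand": 50}
    - {"dp": [0,0,0],"twist": 0,"hand": 50}
    - {"dp": [0,0,0],"twist": 0,"hand": 50}
    - {"dp": [0,-20,0],"twist": 0,"hand": 50}
    - {"dp": [0,-30,0],"twist": 0,"hand": 50}
    - {"dp": [0,-30,0],"twist": 0,"hand": 50}
    - {"dp": [0,-30,0],"twist": 0,"hand": 50}
    - {"dp": [0,-30,0],"twist": 0,"hand": 50}
    - {"dp": [0,-10,0],"twist": 0,"hand": 50}
    - {"dp": [0,0,0],"twist": 0,"hand": 50}

```text
clock: 7.65
tcp_pos: [0.4031, -0.2904, 0.2125]
eef_rot: [-1.432, -0.772, 0.771]
contact_force: [-0.9, 0.1, -0.6]
gripper_width: 0.571
```

Run:
```python
from h import *
import pickle
st()
for n in ['wrist','scene']:
    d=cam(n);pickle.dump(d,open(n+'6.pkl','wb'));cv2.imwrite(f'pics/{n}6.png',d['pixels'] if n=='wrist' else cv2.resize(d['pixels'][160:320,200:440],None,fx=3.3,fy=3.3))
```

```text
t 7.65 tcp [ 0.4031 -0.2904  0.2125] ang 56.72 tilt [ 0.002 -0.002 -1.   ] F [-0.9  0.1 -0.6] w 49.7 j [ 1.03  0.26 -0.58  1.96  0.17  0.96  1.36]
```

View pics/wrist6.png

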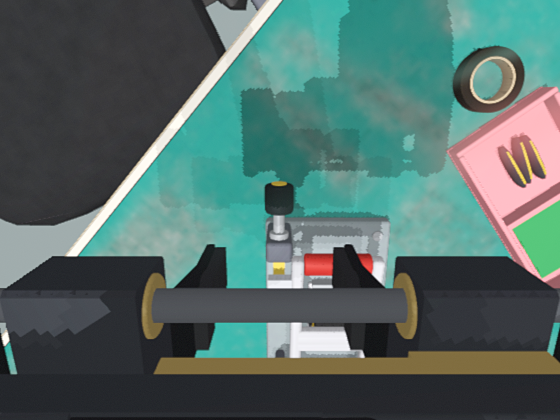

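View pics/scene6.png

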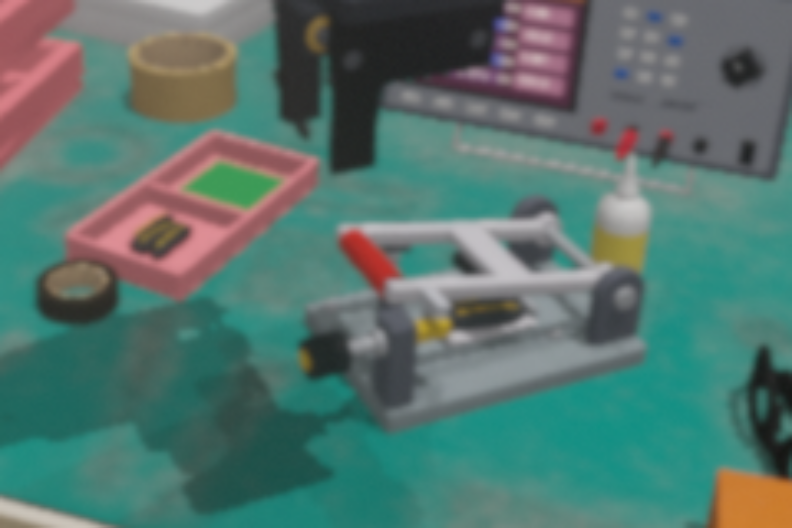

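```bash
python3 - <<'E' | sed -n '/----/,$p'
from m2 import *
print('----')
red=lambda b,g,r:(r>120)&(g<80)&(b<90)
w=pickle.load(open('wrist6.pkl','rb'));s6=pickle.load(open('scene6.pkl','rb'))
g,a,gm=cent(w,red,(295,240,380,285));print(g,a,onz(w,*g,.085)); h,a,_=cent(s6,red,(290,220,330,255)); print(h,a,tri(ray(w,*g),ray(s6,*h)),proj(s6,(.4717,-.2798,.079)),proj(w,(.4717,-.2798,.079)))
to((.4717,-.2798,.2115),-33.4)
E
```

```text
----
knob [281.95490716 197.4602122 ] 754 268 296 182 213
[334.69444444 243.99019608] 612 ((36.0, 17.5), (19.0, 62.0), 90.0)
knob [ 0.40391757 -0.29025484  0.062     ] [ 0.4056778  -0.29183462  0.05422871] grip [ 0.46448515 -0.27613989  0.055     ]
knob [278.8 197.3]
grip [332.9 247.3]
fl [391.7 220.9]
fr [265.1 220.9]
hs [278.8 253.1]
----
[318.36926606 263.14449541] 436 [ 0.45959634 -0.28965677  0.085     ]
[311.23880597 238.18656716] 134 [ 0.45566698 -0.28785303  0.09183383] [312.13531003 238.63259462] [336.01266495 265.39041998]
t 7.75 tcp [ 0.4018 -0.2898  0.2103] ang 56.73 tilt [-0.002  0.001 -1.   ] F [ 0.3 -0.4 -1.4] w 50.2 j [ 1.03  0.27 -0.58  1.96  0.17  0.96  1.36]
dp mm [ 46.7  -1.3 -53. ]
twist 90.12884720157652
```

apply_moves:
  targets:
    - {"dp": [15,0,-17],"twist": 8.2,"hand": 50}
    - {"dp": [0,0,0],"twist": 8.2,"hand": 50}
    - {"dp": [0,0,0],"twist": 8.2,"hand": 50}
    - {"dp": [0,0,0],"twist": 8.2,"hand": 50}
    - {"dp": [0,0,0],"twist": 8.2,"hand": 50}
    - {"dp": [0,0,0],"twist": 8.2,"hand": 50}
    - {"dp": [0,0,0],"twist": 8.2,"hand": 50}
    - {"dp": [0,0,0],"twist": 8.2,"hand": 50}
    - {"dp": [0,0,0],"twist": 8.2,"hand": 50}
    - {"dp": [0,0,0],"twist": 8.2,"hand": 50}
    - {"dp": [0,0,0],"twist": 8.1,"hand": 50}
    - {"dp": [0,0,0],"twist": 0,"hand": 50}

```text
clock: 8.95
tcp_pos: [0.4242, -0.2864, 0.2096]
eef_rot: [-1.522, 0.459, -0.453]
contact_force: [0.1, 0.1, 0.2]
gripper_width: 0.575
```

Run:
```python
from h import *
to((.4717,-.2798,.082),-33.4)
```

```text
t 8.95 tcp [ 0.4242 -0.2864  0.2096] ang -33.34 tilt [-0.003  0.002 -1.   ] F [0.1 0.1 0.2] w 50.0 j [ 0.77  0.26 -0.3   1.94  0.09  0.96 -0.16]
dp mm [ 36.5 127.5  31.6]
twist 0.06026051915458197
```

apply_moves:
  targets:
    - {"dp": [18,0,16],"twist": 0,"hand": 50}
    - {"dp": [18,0,16],"twist": 0,"hand": 50}
    - {"dp": [0,20,0],"twist": 0,"hand": 50}
    - {"dp": [0,30,0],"twist": 0,"hand": 50}
    - {"dp": [0,20,0],"twist": 0,"hand": 50}
    - {"dp": [0,0,0],"twist": 0,"hand": 50}

```text
clock: 9.55
tcp_pos: [0.4701, -0.2787, 0.1376]
eef_rot: [-1.521, 0.46, -0.447]
contact_force: [0.4, -0.7, 0.6]
gripper_width: 0.575
```

Run:
```python
from h import *
to((.4717,-.2798,.082),-33.4)
for n in ['wrist','scene']:
    d=cam(n);cv2.imwrite(f'pics/{n}7.png',d['pixels'] if n=='wrist' else cv2.resize(d['pixels'][160:320,200:440],None,fx=3.3,fy=3.3))
```

```text
t 9.55 tcp [ 0.4701 -0.2787  0.1376] ang -33.19 tilt [-0.008  0.004 -1.   ] F [ 0.4 -0.7  0.6] w 50.0 j [ 0.69  0.4  -0.3   1.93  0.15  0.84 -0.26]
dp mm [ 2.4 55.6 -0. ]
twist 0.20624245612893333
```

View pics/wrist7.png

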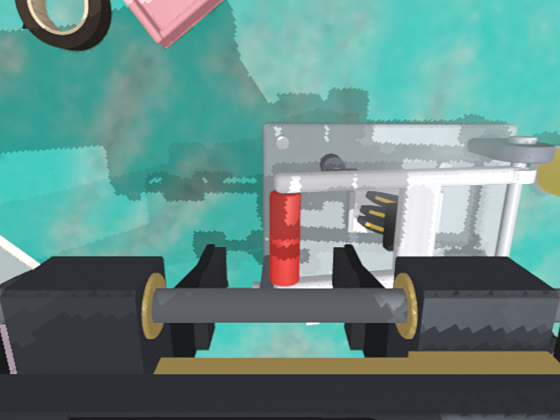

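View pics/scene7.png

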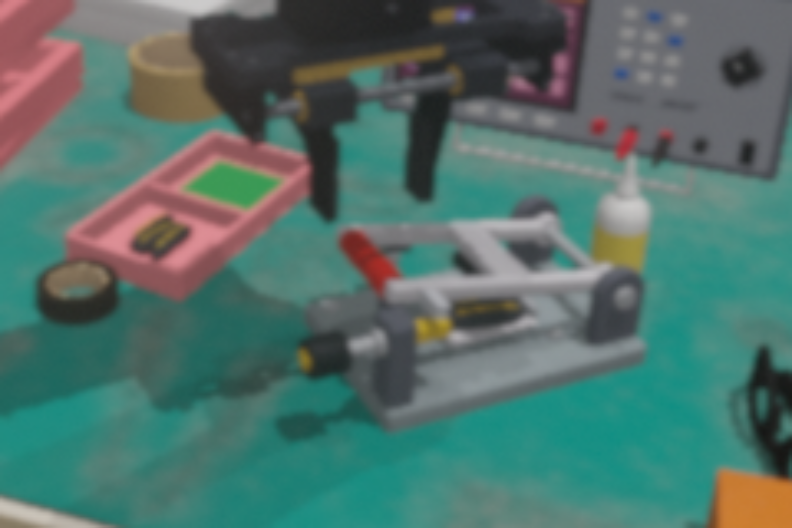

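apply_moves:
  targets:
    - {"dp": [3,20,0],"twist": 0,"hand": 50}
    - {"dp": [0,20,0],"twist": 0,"hand": 46}
    - {"dp": [0,15,0],"twist": 0,"hand": 40}
    - {"dp": [0,0,0],"twist": 0,"hand": 10}
    - {"dp": [0,0,0],"twist": 0,"hand": 10}
    - {"dp": [0,0,0],"twist": 0,"hand": 10}
    - {"dp": [0,0,0],"twist": 0,"hand": 10}
    - {"dp": [0,0,0],"twist": 0,"hand": 10}
  grip_force: 10

```text
clock: 10.45
tcp_pos: [0.4725, -0.2796, 0.0867]
eef_rot: [-1.521, 0.462, -0.45]
contact_force: [-6.2, 5.2, 4.3]
gripper_width: 0.201
```

Run:
```python
from h import *
c,M=st()
d=cam('wrist');cv2.imwrite('pics/w8.png',d['pixels'])
r=.145
for a in np.arange(.2,1.7,.125): print(round(a,3), (np.array([-r*np.cos(a+.125)+r*np.cos(a), -r*np.sin(a+.125)+r*np.sin(a)])*1000).round(1))
```

```text
t 10.45 tcp [ 0.4725 -0.2796  0.0867] ang -33.35 tilt [-0.007  0.003 -1.   ] F [-6.2  5.2  4.3] w 17.5 j [ 0.67  0.48 -0.28  1.96  0.19  0.74 -0.3 ]
0.2 [  4.7 -17.5]
0.325 [  6.8 -16.8]
0.45 [  8.9 -15.8]
0.575 [ 10.8 -14.6]
0.7 [ 12.5 -13.1]
0.825 [ 14.  -11.4]
0.95 [15.4 -9.6]
1.075 [16.4 -7.6]
1.2 [17.3 -5.5]
1.325 [17.8 -3.3]
1.45 [18.1 -1.1]
1.575 [18.1  1.2]
```

View pics/w8.png

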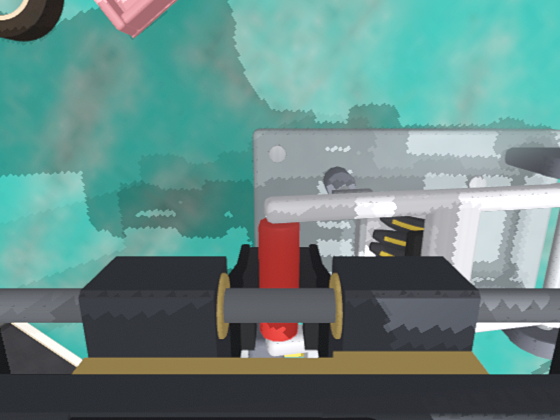

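apply_moves:
  targets:
    - {"dp": [2.2,-8.8,0],"twist": 0,"hand": 10}
    - {"dp": [2.5,-8.7,0],"twist": 0,"hand": 10}
    - {"dp": [3.2,-8.5,0],"twist": 0,"hand": 10}
    - {"dp": [3.6,-8.3,0],"twist": 0,"hand": 10}
    - {"dp": [4.2,-8.0,0],"twist": 0,"hand": 10}
    - {"dp": [4.7,-7.8,0],"twist": 0,"hand": 10}
    - {"dp": [5.2,-7.5,0],"twist": 0,"hand": 10}
    - {"dp": [5.6,-7.1,0],"twist": 0,"hand": 10}
    - {"dp": [6.0,-6.8,0],"twist": 0,"hand": 10}
    - {"dp": [6.5,-6.3,0],"twist": 0,"hand": 10}
    - {"dp": [6.8,-5.9,0],"twist": 0,"hand": 10}
    - {"dp": [7.2,-5.5,0],"twist": 0,"hand": 10}
    - {"dp": [0,0,0],"twist": 0,"hand": 10}

```text
clock: 11.8
tcp_pos: [0.522, -0.3122, 0.1789]
eef_rot: [-1.522, 0.459, -0.453]
contact_force: [-8.5, 5.6, 13.1]
gripper_width: 0.207
```

Run:
```python
from h import *
c,M=st()
ex=np.array([.8347,-.5507]);H=np.array([.5319,-.3195])+.07*ex; v=(c[:2]-H)@ex; z=c[2]-.003-.05; print('lever',v,z,np.hypot(v,z),np.arctan2(z,-v))
d=cam('wrist');cv2.imwrite('pics/w9.png',d['pixels'])
```

```text
t 11.80 tcp [ 0.522  -0.3122  0.1789] ang -33.36 tilt [-0.004  0.001 -1.   ] F [-8.5  5.6 13.1] w 18.0 j [ 0.69  0.44 -0.29  1.75  0.15  0.97 -0.25]
lever -0.08234680817302856 0.1258577635712559 0.1504033692024341 0.9914149146503305
```

View pics/w9.png

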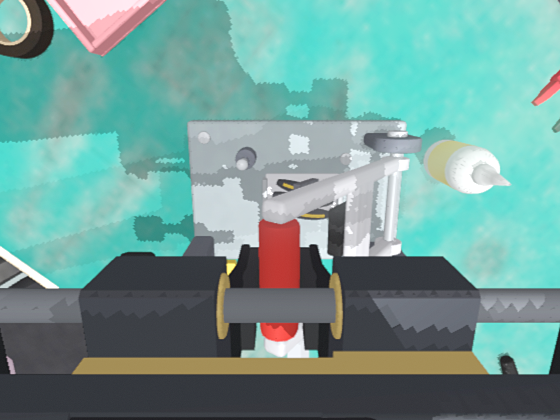

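apply_moves:
  targets:
    - {"dp": [7,-6.5,0],"twist": 0,"hand": 10}
    - {"dp": [7.5,-5.5,0],"twist": 0,"hand": 10}
    - {"dp": [8.3,-5,0],"twist": 0,"hand": 10}
    - {"dp": [8.7,-4.3,0],"twist": 0,"hand": 10}
    - {"dp": [9,-2.8,0],"twist": 0,"hand": 10}
    - {"dp": [9.1,-2.2,0],"twist": 0,"hand": 10}
    - {"dp": [9.2,-1.6,0],"twist": 0,"hand": 10}
    - {"dp": [9.3,-1,0],"twist": 0,"hand": 10}
    - {"dp": [9.3,-0.5,0],"twist": 0,"hand": 10}
    - {"dp": [9.3,0,0],"twist": 0,"hand": 10}
    - {"dp": [0,0,0],"twist": 0,"hand": 10}
    - {"dp": [0,0,0],"twist": 0,"hand": 10}

```text
clock: 13.05
tcp_pos: [0.5963, -0.3616, 0.2048]
eef_rot: [-1.522, 0.456, -0.457]
contact_force: [0.3, 0.4, 0.8]
gripper_width: 0.204
```

Run:
```python
from h import *
c,M=st()
ex=np.array([.8347,-.5507]);H=np.array([.5319,-.3195])+.07*ex; v=(c[:2]-H)@ex; z=c[2]-.003-.05; print('lever',v,z,np.hypot(v,z),np.arctan2(z,-v))
d=cam('wrist');cv2.imwrite('pics/w10.png',d['pixels'])
d=cam('scene');cv2.imwrite('pics/s10.png',cv2.resize(d['pixels'][100:320,200:440],None,fx=2.5,fy=2.5))
```

```text
t 13.05 tcp [ 0.5963 -0.3616  0.2048] ang -33.38 tilt [ 0.001 -0.001 -1.   ] F [0.3 0.4 0.8] w 17.8 j [ 0.67  0.55 -0.27  1.51  0.16  1.1  -0.22]
lever 0.006887306166172866 0.1517591676665691 0.15191537103623332 1.6161483386427427
```

View pics/w10.png

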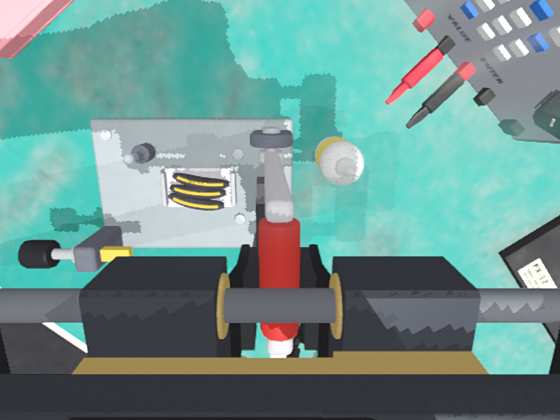

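View pics/s10.png

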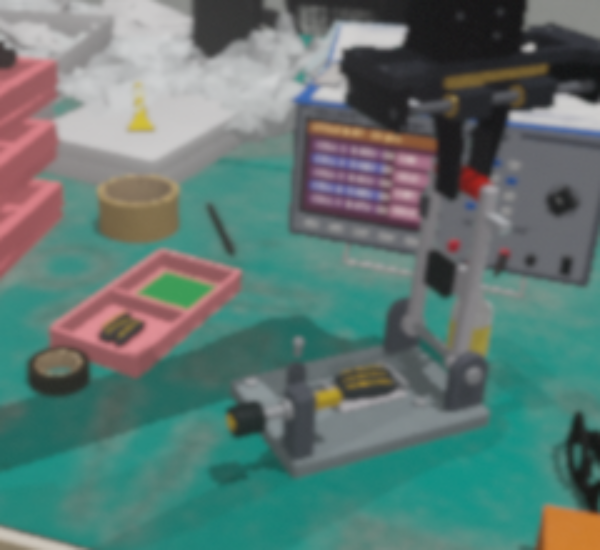

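apply_moves:
  targets:
    - {"dp": [4,0,0],"twist": 0,"hand": 10}
    - {"dp": [4,0.5,0],"twist": 0,"hand": 10}
    - {"dp": [3,0.5,0],"twist": 0,"hand": 10}
    - {"dp": [0,0,0],"twist": 0,"hand": 10}

```text
clock: 13.55
tcp_pos: [0.6056, -0.3676, 0.2044]
eef_rot: [-1.523, 0.456, -0.457]
contact_force: [-0.7, -0.7, -0.1]
gripper_width: 0.203
```

apply_moves:
  targets:
    - {"dp": [0,0,0],"twist": 0,"hand": 30}
    - {"dp": [0,0,0],"twist": 0,"hand": 40}
    - {"dp": [0,0,0],"twist": 0,"hand": 40}
    - {"dp": [0,0,0],"twist": 0,"hand": 40}
    - {"dp": [0,-15,0],"twist": 0,"hand": 40}
    - {"dp": [0,-25,0],"twist": 0,"hand": 40}
    - {"dp": [0,-25,0],"twist": 0,"hand": 40}
    - {"dp": [0,0,0],"twist": 0,"hand": 40}

```text
clock: 14.35
tcp_pos: [0.6072, -0.368, 0.2751]
eef_rot: [-1.524, 0.449, -0.464]
contact_force: [0.6, -0.7, 1.0]
gripper_width: 0.462
```

Run:
```python
from h import *
import pickle
c,M=st()
to((.5361,-.3223,.24),56.6)
d=cam('wrist');pickle.dump(d,open('wrist11.pkl','wb'));cv2.imwrite('pics/w11.png',d['pixels'])
d=cam('scene');cv2.imwrite('pics/s11.png',cv2.resize(d['pixels'][100:320,200:440],None,fx=2.5,fy=2.5))
```

```text
t 14.35 tcp [ 0.6072 -0.368   0.2751] ang -33.38 tilt [ 0.008 -0.004 -1.   ] F [ 0.6 -0.7  1. ] w 40.2 j [ 0.67  0.52 -0.28  1.4   0.15  1.24 -0.21]
t 14.35 tcp [ 0.6072 -0.368   0.2751] ang -33.38 tilt [ 0.008 -0.004 -1.   ] F [ 0.6 -0.7  1. ] w 40.2 j [ 0.67  0.52 -0.28  1.4   0.15  1.24 -0.21]
dp mm [-84.9  34.3  -1. ]
twist -89.97978749227002
```

View pics/w11.png

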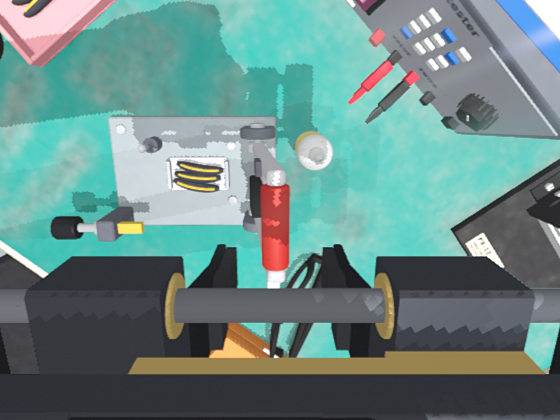

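View pics/s11.png

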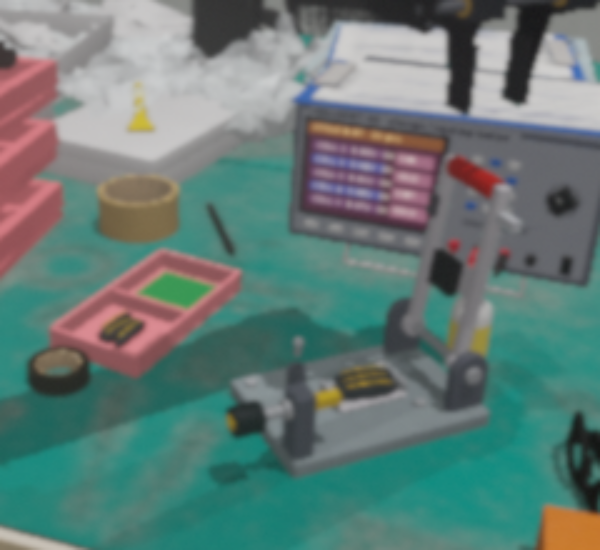

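apply_moves:
  targets:
    - {"dp": [-25,0,0],"twist": 0,"hand": 50}
    - {"dp": [-30,0,0],"twist": 0,"hand": 50}
    - {"dp": [-30,0,0],"twist": 0,"hand": 50}
    - {"dp": [0,0,0],"twist": -8.2,"hand": 50}
    - {"dp": [0,0,0],"twist": -8.2,"hand": 50}
    - {"dp": [0,0,0],"twist": -8.2,"hand": 50}
    - {"dp": [0,0,0],"twist": -8.2,"hand": 50}
    - {"dp": [0,0,0],"twist": -8.2,"hand": 50}
    - {"dp": [0,0,0],"twist": -8.2,"hand": 50}
    - {"dp": [0,0,0],"twist": -8.2,"hand": 50}
    - {"dp": [0,0,0],"twist": -8.2,"hand": 50}
    - {"dp": [0,0,0],"twist": -8.2,"hand": 50}
    - {"dp": [0,0,0],"twist": -8.2,"hand": 50}
    - {"dp": [0,0,0],"twist": -8,"hand": 50}
    - {"dp": [0,20,0],"twist": 0,"hand": 50}
    - {"dp": [0,25,0],"twist": 0,"hand": 50}
    - {"dp": [0,0,0],"twist": 0,"hand": 50}
    - {"dp": [0,0,0],"twist": 0,"hand": 50}

```text
clock: 16.25
tcp_pos: [0.5337, -0.3203, 0.2236]
eef_rot: [-1.428, -0.77, 0.771]
contact_force: [0.9, 0.2, -0.2]
gripper_width: 0.577
```

Run:
```python
from h import *
import pickle
w=pickle.load(open('wrist11.pkl','rb')); print(onz(w,198,175,.036))
to((.5361,-.3223,.0405),56.6)
d=cam('wrist');pickle.dump(d,open('wrist12.pkl','wb'));cv2.imwrite('pics/w12.png',d['pixels'])
```

```text
[ 0.53941736 -0.32139542  0.036     ]
t 16.25 tcp [ 0.5337 -0.3203  0.2236] ang 56.63 tilt [-0.002  0.001 -1.   ] F [ 0.9  0.2 -0.2] w 50.2 j [ 0.91  0.47 -0.6   1.66  0.29  1.1   1.21]
dp mm [ -0.4 183.1  -3.5]
twist 0.034703819841126915
```

View pics/w12.png

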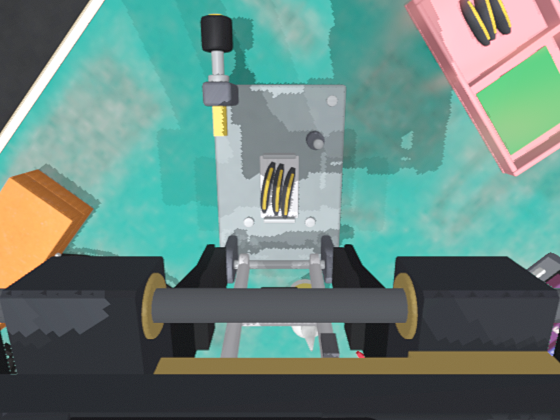

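Run:
```python
from h import *
import pickle
w=pickle.load(open('wrist12.pkl','rb')); p=w['pixels'].astype(int)
sub=p[155:222,255:302]; m=((sub.max(2)<75)|((sub[...,2]>120)&(sub[...,0]<90))).astype(np.uint8)
n,l,s,c=cv2.connectedComponentsWithStats(cv2.morphologyEx(m,3,np.ones((5,5))));i=1+np.argmax(s[1:,4]);print(s[i],c[i])
x,y,W,H,_=s[i];u,v=255+x+W/2,155+y+H/2; X=onz(w,u,v,.034);print(u,v,X); a=onz(w,255+x,v,.034);b=onz(w,255+x+W,v,.034);print(np.linalg.norm(a-b)); to((X[0],X[1],.0405),56.6)
```

```text
[  7   7  33  50 753] [21.88977424 26.83798141]
278.5 187.0 [ 0.53357479 -0.31964324  0.034     ]
0.029920020730008573
t 16.30 tcp [ 0.5343 -0.3204  0.2246] ang 56.64 tilt [ 0.  0. -1.] F [ 0.3  0.5 -0.7] w 50.0 j [ 0.91  0.47 -0.6   1.66  0.29  1.1   1.21]
dp mm [  0.2 184.1   1.1]
twist 0.035935383689434275
```

apply_moves:
  targets:
    - {"dp": [0,20,-1],"twist": 0,"hand": 50}
    - {"dp": [0,30,0],"twist": 0,"hand": 50}
    - {"dp": [0,30,0],"twist": 0,"hand": 50}
    - {"dp": [0,30,0],"twist": 0,"hand": 50}
    - {"dp": [0,25,0],"twist": 0,"hand": 50}
    - {"dp": [0,15,0],"twist": 0,"hand": 50}
    - {"dp": [0,0,0],"twist": 0,"hand": 50}

```text
clock: 17.0
tcp_pos: [0.5344, -0.3207, 0.0731]
eef_rot: [-1.428, -0.769, 0.771]
contact_force: [-0.4, 0.5, -0.5]
gripper_width: 0.572
```

Run:
```python
from h import *
to((.5345,-.3205,.0405),56.6)
d=cam('wrist');cv2.imwrite('pics/w13.png',d['pixels'])
d=cam('scene');cv2.imwrite('pics/s13.png',cv2.resize(d['pixels'][100:320,200:440],None,fx=2.5,fy=2.5))
```

```text
t 17.00 tcp [ 0.5344 -0.3207  0.0731] ang 56.63 tilt [-0.002  0.001 -1.   ] F [-0.4  0.5 -0.5] w 49.7 j [ 0.85  0.64 -0.53  1.78  0.41  0.84  1.11]
dp mm [ 0.3 32.6 -0.1]
twist 0.03341636571894924
```

View pics/w13.png

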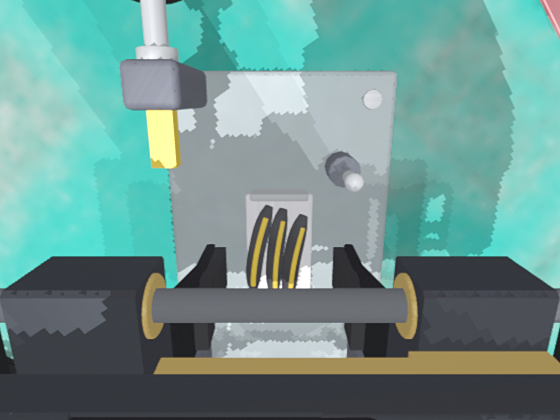

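View pics/s13.png

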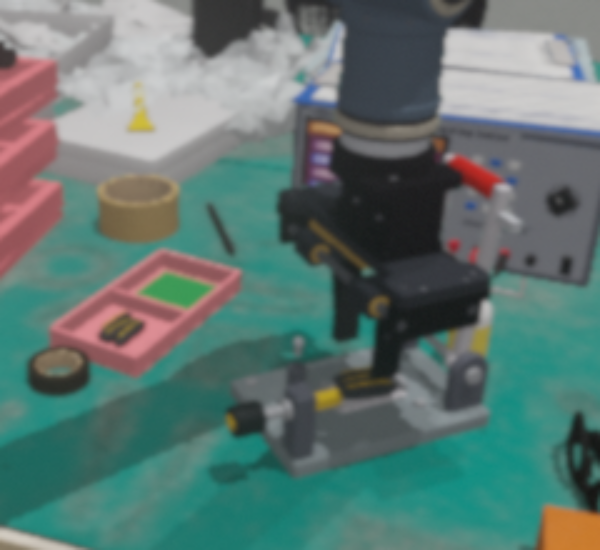

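apply_moves:
  targets:
    - {"dp": [0,14,0],"twist": 0,"hand": 50}
    - {"dp": [0,12,0],"twist": 0,"hand": 50}
    - {"dp": [0,6,0],"twist": 0,"hand": 50}
    - {"dp": [0,0,0],"twist": 0,"hand": 35}
  grip_force: 12

```text
clock: 17.5
tcp_pos: [0.5341, -0.3207, 0.0408]
eef_rot: [-1.428, -0.769, 0.771]
contact_force: [0.4, 0.3, -0.3]
gripper_width: 0.539
```

apply_moves:
  targets:
    - {"dp": [0,0,0],"twist": 0,"hand": 20}
    - {"dp": [0,0,0],"twist": 0,"hand": 20}
    - {"dp": [0,0,0],"twist": 0,"hand": 20}
    - {"dp": [0,0,0],"twist": 0,"hand": 20}

```text
clock: 17.9
tcp_pos: [0.5352, -0.3211, 0.0426]
eef_rot: [-1.431, -0.771, 0.77]
contact_force: [-0.2, 0.1, 1.0]
gripper_width: 0.335
```

apply_moves:
  targets:
    - {"dp": [0,-8,0],"twist": 0,"hand": 20}
    - {"dp": [0,-15,0],"twist": 0,"hand": 20}
    - {"dp": [0,-25,0],"twist": 0,"hand": 20}
    - {"dp": [0,-30,0],"twist": 0,"hand": 20}
    - {"dp": [0,-25,0],"twist": 0,"hand": 20}
    - {"dp": [0,-15,0],"twist": 0,"hand": 20}
    - {"dp": [0,0,0],"twist": 0,"hand": 20}

```text
clock: 18.6
tcp_pos: [0.5364, -0.3215, 0.1633]
eef_rot: [-1.435, -0.773, 0.769]
contact_force: [0.1, -0.4, -0.1]
gripper_width: 0.339
```

Run:
```python
from h import *
to((.598,-.089,.0292),93.2)
d=cam('wrist');cv2.imwrite('pics/w14.png',d['pixels'])
```

```text
t 18.60 tcp [ 0.5364 -0.3215  0.1633] ang 56.62 tilt [ 0.005 -0.003 -1.   ] F [ 0.1 -0.4 -0.1] w 29.5 j [ 0.89  0.53 -0.58  1.72  0.34  0.99  1.17]
dp mm [228.  133.7  77.2]
twist -36.57627127495374
```

View pics/w14.png

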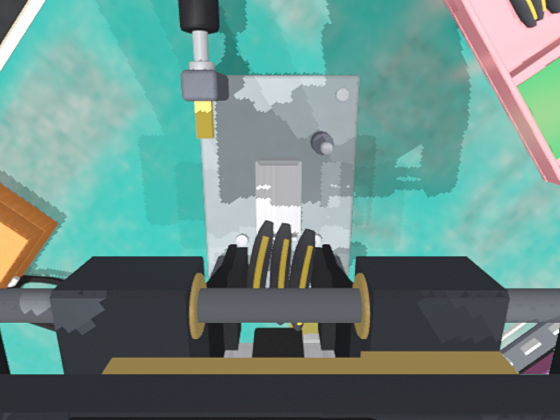

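Bundle is held and level, nest is empty. Carry it above the mat.

apply_moves:
  targets:
    - {"dp": [10,0,3],"twist": 0,"hand": 20}
    - {"dp": [20,0,7],"twist": 0,"hand": 20}
    - {"dp": [28,0,10],"twist": 0,"hand": 20}
    - {"dp": [28,0,10],"twist": 0,"hand": 20}
    - {"dp": [28,0,10],"twist": 0,"hand": 20}
    - {"dp": [28,0,10],"twist": 0,"hand": 20}
    - {"dp": [28,0,9],"twist": 0,"hand": 20}
    - {"dp": [28,0,9],"twist": 0,"hand": 20}
    - {"dp": [20,0,6],"twist": 0,"hand": 20}
    - {"dp": [10,0,3],"twist": 0,"hand": 20}
    - {"dp": [0,0,0],"twist": -6,"hand": 20}
    - {"dp": [0,0,0],"twist": -6,"hand": 20}
    - {"dp": [0,0,0],"twist": -6,"hand": 20}
    - {"dp": [0,0,0],"twist": -6,"hand": 20}
    - {"dp": [0,0,0],"twist": -6,"hand": 20}
    - {"dp": [0,0,0],"twist": -6.6,"hand": 20}
    - {"dp": [0,0,0],"twist": 0,"hand": 20}
    - {"dp": [0,0,0],"twist": 0,"hand": 20}

```text
clock: 20.45
tcp_pos: [0.5955, -0.0886, 0.1593]
eef_rot: [-1.182, -1.247, 1.249]
contact_force: [0.1, -0.1, 0.2]
gripper_width: 0.341
```

Run:
```python
from h import *
import pickle
to((.598,-.089,.0292),93.2)
for n in ['wrist','top']:
    d=cam(n);pickle.dump(d,open(n+'15.pkl','wb'));cv2.imwrite(f'pics/{n}15.png',d['pixels'])
```

```text
t 20.45 tcp [ 0.5955 -0.0886  0.1593] ang 93.06 tilt [-0.001  0.    -1.   ] F [ 0.1 -0.1  0.2] w 29.7 j [ 0.63  0.55 -0.77  1.77  0.45  1.    1.32]
dp mm [ -0.6 130.1  -2.7]
twist -0.14136831914834147
```

View pics/wrist15.png

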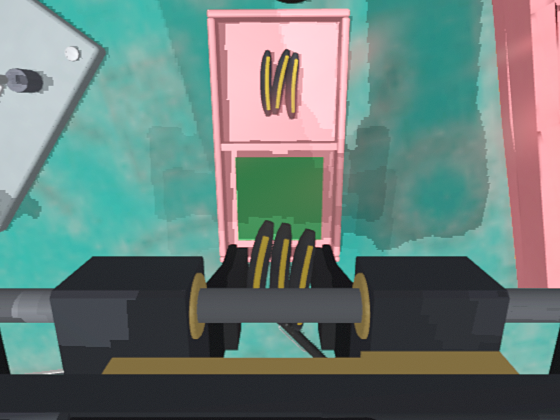

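Run:
```python
from h import *
import pickle
w=pickle.load(open('wrist15.pkl','rb'))
c=[onz(w,u,v,.0066) for u,v in [(237,157),(323,157),(324,241),(236,241)]]
print(np.round(c,4),np.mean(c,0), [np.linalg.norm(c[i]-c[i-1]).round(4) for i in range(4)])
print('edge ang',np.degrees(np.arctan2(*(c[0]-c[3])[[1,0]])))
m=np.mean(c,0); to((m[0],m[1],.0292),93.2)
```

```text
[[ 0.5649 -0.1221  0.0066]
 [ 0.5613 -0.0545  0.0066]
 [ 0.6317 -0.0475  0.0066]
 [ 0.6357 -0.1213  0.0066]] [ 0.59839817 -0.08632826  0.0066    ] [np.float64(0.0707), np.float64(0.0677), np.float64(0.0708), np.float64(0.0739)]
edge ang -179.3147402423089
t 20.55 tcp [ 0.5957 -0.0884  0.1598] ang 93.13 tilt [-0.001 -0.    -1.   ] F [ 0.1 -0.8 -0.1] w 29.3 j [ 0.63  0.55 -0.77  1.77  0.45  1.    1.32]
dp mm [  1.9 130.6  -2.9]
twist -0.07461088495597323
```

apply_moves:
  targets:
    - {"dp": [1,10,-3],"twist": 0,"hand": 20}
    - {"dp": [0,20,0],"twist": 0,"hand": 20}
    - {"dp": [0,25,0],"twist": 0,"hand": 20}
    - {"dp": [0,25,0],"twist": 0,"hand": 20}
    - {"dp": [0,18,0],"twist": 0,"hand": 20}
    - {"dp": [0,10,0],"twist": 0,"hand": 20}
    - {"dp": [0,0,0],"twist": 0,"hand": 20}

```text
clock: 21.25
tcp_pos: [0.5982, -0.0869, 0.0507]
eef_rot: [-1.18, -1.249, 1.252]
contact_force: [0.3, -0.2, 0.5]
gripper_width: 0.339
```

Run:
```python
from h import *
to((.598,-.0875,.0292),93.2)
d=cam('wrist');cv2.imwrite(f'pics/w16.png',d['pixels'])
```

```text
t 21.25 tcp [ 0.5982 -0.0869  0.0507] ang 93.24 tilt [-0.003  0.    -1.   ] F [ 0.3 -0.2  0.5] w 29.5 j [ 0.56  0.69 -0.68  1.83  0.57  0.83  1.22]
dp mm [-0.6 21.5  0.2]
twist 0.0359196312832637
```

View pics/w16.png

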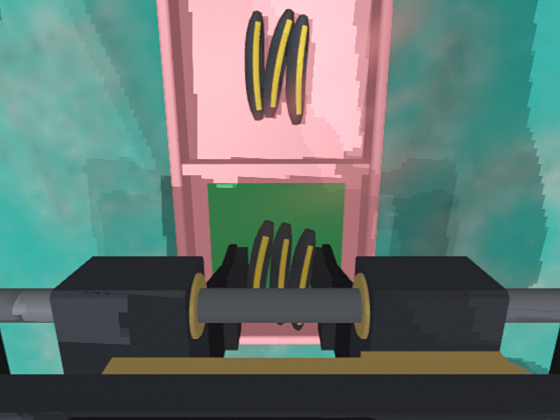

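apply_moves:
  targets:
    - {"dp": [0,7,0],"twist": 0,"hand": 20}
    - {"dp": [0,6,0],"twist": 0,"hand": 20}
    - {"dp": [0,4,0],"twist": 0,"hand": 20}
    - {"dp": [0,2,0],"twist": 0,"hand": 20}
    - {"dp": [0,1,0],"twist": 0,"hand": 20}
    - {"dp": [0,0,0],"twist": 0,"hand": 20}

```text
clock: 21.9
tcp_pos: [0.599, -0.087, 0.0321]
eef_rot: [-1.182, -1.251, 1.251]
contact_force: [-0.1, -0.4, -0.2]
gripper_width: 0.339
```

apply_moves:
  targets:
    - {"dp": [0,1,0],"twist": 0,"hand": 20}
    - {"dp": [0,0.5,0],"twist": 0,"hand": 20}
    - {"dp": [0,0,0],"twist": 0,"hand": 20}

```text
clock: 22.2
tcp_pos: [0.5989, -0.0871, 0.0307]
eef_rot: [-1.182, -1.251, 1.251]
contact_force: [0.0, -0.0, 0.6]
gripper_width: 0.336
```

apply_moves:
  targets:
    - {"dp": [0,0.7,0],"twist": 0,"hand": 20}
    - {"dp": [0,0.7,0],"twist": 0,"hand": 20}
    - {"dp": [0,0,0],"twist": 0,"hand": 20}

```text
clock: 22.5
tcp_pos: [0.599, -0.0871, 0.0292]
eef_rot: [-1.182, -1.251, 1.251]
contact_force: [-0.2, -0.2, -0.7]
gripper_width: 0.34
```

Run:
```python
from h import *
st()
```

```text
t 22.50 tcp [ 0.599  -0.0871  0.0292] ang 93.23 tilt [ 0. -0. -1.] F [-0.2 -0.2 -0.7] w 29.6 j [ 0.54  0.71 -0.65  1.84  0.6   0.79  1.2 ]
```

apply_moves:
  targets:
    - {"dp": [0,0.6,0],"twist": 0,"hand": 20}
    - {"dp": [0,0.4,0],"twist": 0,"hand": 20}
    - {"dp": [0,0,0],"twist": 0,"hand": 20}

```text
clock: 22.8
tcp_pos: [0.5991, -0.087, 0.0291]
eef_rot: [-1.183, -1.25, 1.251]
contact_force: [-1.8, 0.3, 5.8]
gripper_width: 0.336
```

Run:
```python
from h import *
st()
```

```text
t 22.80 tcp [ 0.5991 -0.087   0.0291] ang 93.23 tilt [ 0.    -0.001 -1.   ] F [-1.8  0.3  5.8] w 29.3 j [ 0.54  0.71 -0.65  1.84  0.6   0.79  1.2 ]
```

Contact (5.8 N up): it's down. Release slowly and withdraw.

apply_moves:
  targets:
    - {"dp": [0,0,0],"twist": 0,"hand": 30}
    - {"dp": [0,0,0],"twist": 0,"hand": 33}
    - {"dp": [0,0,0],"twist": 0,"hand": 37}
    - {"dp": [0,0,0],"twist": 0,"hand": 41}
    - {"dp": [0,0,0],"twist": 0,"hand": 41}
    - {"dp": [0,-5,0],"twist": 0,"hand": 41}
    - {"dp": [0,-15,0],"twist": 0,"hand": 41}
    - {"dp": [0,-25,0],"twist": 0,"hand": 41}
    - {"dp": [0,-30,0],"twist": 0,"hand": 41}
    - {"dp": [0,-30,0],"twist": 0,"hand": 41}
    - {"dp": [0,-30,0],"twist": 0,"hand": 41}
    - {"dp": [0,0,20],"twist": 0,"hand": 41}
    - {"dp": [0,0,30],"twist": 0,"hand": 41}
    - {"dp": [0,0,30],"twist": 0,"hand": 41}
    - {"dp": [0,0,0],"twist": 0,"hand": 41}
    - {"dp": [0,0,0],"twist": 0,"hand": 41}

```text
clock: 24.4
tcp_pos: [0.5192, -0.0913, 0.1642]
eef_rot: [-1.183, -1.252, 1.251]
contact_force: [1.1, -0.6, 0.5]
gripper_width: 0.473
```

Run:
```python
from h import *
import pickle
st()
w=cam('wrist');cv2.imwrite(f'pics/w17.png',w['pixels'])
d=cam('scene');pickle.dump(d,open('scene17.pkl','wb'));cv2.imwrite('pics/s17.png',cv2.resize(d['pixels'][120:320,200:430],None,fx=2.8,fy=2.8,interpolation=2))
```

```text
t 24.40 tcp [ 0.5192 -0.0913  0.1642] ang 93.25 tilt [ 0.002 -0.001 -1.   ] F [ 1.1 -0.6  0.5] w 41.1 j [ 0.73  0.44 -0.81  1.94  0.4   0.93  1.35]
```

View pics/w17.png

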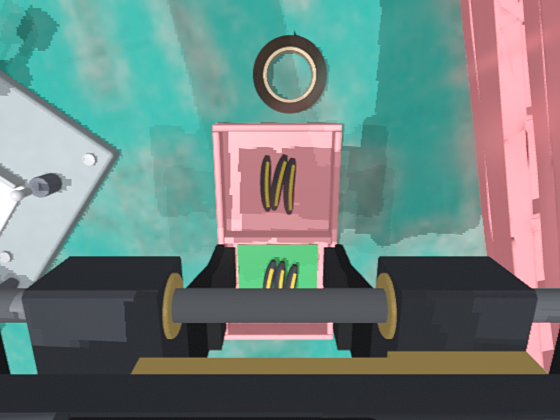

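View pics/s17.png

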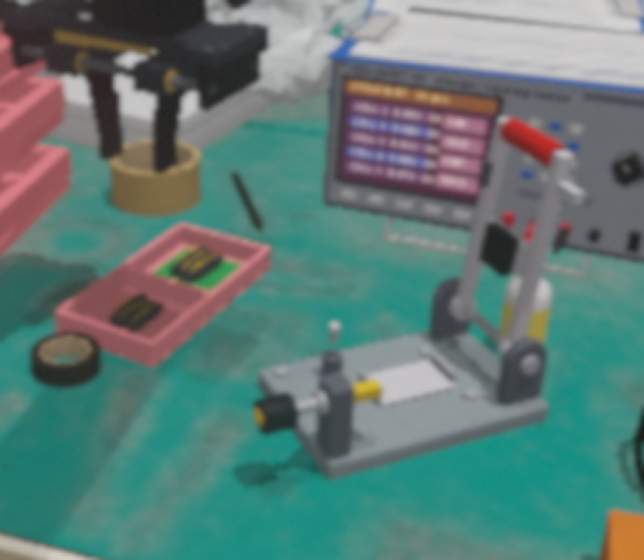

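Run:
```python
from h import *
import pickle
a=pickle.load(open('scene0.pkl','rb'))['pixels'];b=pickle.load(open('scene17.pkl','rb'))['pixels']
for n,(x0,y0,x1,y1) in dict(stored=(238,222,262,242),black=(208,236,238,260),brown=(236,168,275,198),glue=(375,200,400,245)).items():
    A=a[y0:y1,x0:x1].astype(np.float32).mean(2);B=b[y0:y1,x0:x1].astype(np.float32).mean(2)
    print(n,cv2.phaseCorrelate(A,B,cv2.createHanningWindow(A.shape[::-1],5)))
st(); print(robot.finish_job())
```

```text
stored ((-0.18575064410814512, -0.34942104516479056), 0.9685316125551859)
black ((-0.17221515781955432, -0.06662031412628622), 0.8465086408787303)
brown ((-0.01982711126343517, 0.9926122889936249), 0.41333258867263795)
glue ((-0.5019059013522451, 1.2597575910539653), 0.3781389287312826)
t 24.50 tcp [ 0.5203 -0.0912  0.164 ] ang 93.25 tilt [ 0.002  0.    -1.   ] F [ 0.4  0.1 -0.5] w 41.2 j [ 0.73  0.44 -0.81  1.93  0.4   0.93  1.35]
the job is handed in; nothing more can be done
None
```

The press is unloaded and the bundle is lying flat on the green mat; the job was handed in at 24.5 s of the 72 s allowed.

1. **Catch:** I pulled the knob 20.3 mm, until the force climbed as it met its stop, and the lever popped up. I then eased the knob home and let go.
2. **Lever:** I swung it by the red grip to about 1.65 rad. It stayed open after I let go and still stood open in the last picture.
3. **Bundle:** I gripped it across its width (29.1 mm measured) and lowered it until it touched the mat with 5.8 N. Then I opened the fingers slowly and backed away.

**Last checks:**
- **Final pictures:** they show the nest empty and the bundle flat on the mat.
- **Stored bundle and black tape roll:** comparing scene pictures before and after, they shifted by less than 0.4 px.
- **Brown tape roll and glue bottle:** this comparison showed shifts of about 1.0 and 1.4 px, but the match was poor. The gripper and lever now overlap those parts of the view, so it neither confirms nor rules out a small shift. I never brought the gripper near either one, and neither looks moved in the pictures.
- **Lever arc:** during the swing, the measured radius came out about 5 mm larger than the 145 mm given. Up to about 16 N built up on the grip, and I corrected the arc partway through.

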